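# Load a tube case and click its slide cover shut

## Task

Pack the brown-capped test tube for transport: slide the case's blue cover back, lay the test tube down in the two white saddles of the case's well, then slide the cover home over it until its orange tab has clicked down over the ledge at the front of the case. Leave the shorter blue-capped tube and the petri dish where they lie.

Things in the scene. Friction and masses are not known exactly. Their poses are not given: they have to be found in the camera images.
- case: grey tube case fixed to the bench, 248 (x) x 212 (y) x 50 mm high; origin on the bench. Its x points from its front (robot side) to its back. Open well: x -100 to -4 mm, y -92 to 92, floor 4 mm high, front wall 36 mm high. Behind it a closed deck, 36 mm high, over which the cover slides when open. Side rails at y = +-92 to 106 mm, 50 mm high
- tray_mid (a point): point of the case midway between the two white saddles (case frame x -52, y 0, z 20 mm), about where the tube's middle rests. The saddles stand in the well at y = +-55 mm and carry the tube parallel to case y: floor 13 mm above the bench, outward leaning cheeks about 24 mm apart at the foot, 36 mm at the top (25 mm above the bench)
- cover (a joint): slide of the blue cover, m: 0 = fully home (shut, towards case -x); grows as it opens towards case +x; stops at 0.102 (well fully uncovered). Starts part open, unlatched. It stays where left (friction about 2 N); the tab rides up and over the ledge from about 0.020 to 0.003 (up to some 7 N in all), then drops and holds the cover shut
- cover_grip (a point): middle of the top of the upright white grip ridge on the cover: 14 mm thick (case x), 70 mm long (case y), top 74 mm above the bench, 30 mm above the blue cover plate. The plate is 98 (x) x 197 (y) x 4 mm with the ridge at its middle, underside 40 mm above the bench. The ridge is at case x = -51 mm when the cover is home
- tab (a joint): upward bend of the springy orange tab at the cover's front edge, rad: 0 = relaxed; rises to about 0.11 while its barb rides over the ledge and returns to 0 when it has clicked down in front of it
- tab_tip (a point): top of the orange tab above its barb; 36 mm wide tongue, reaches 30 mm beyond the cover plate's front edge, top 46 mm above the bench
- tube: test tube with brown cap lying on the bench, 167 mm long along its own y, 18 mm thick, 22 g; origin at the middle of its underside. It does not roll
- tube_mid (a point): middle of the test tube, 8 mm above its underside
- blue_tube: shorter centrifuge tube with a blue cap and pointed end, 120 mm long along its own y, 19 mm thick, lying on the bench; not wanted; origin at the middle of its underside
- petri: petri dish with lid, 92 mm across, 16 mm high, standing on the bench; origin at the middle of its underside
- ledge_mid (a point): crest of the small grey ledge on the front wall, 44 mm wide in y, 5 mm high above the wall's top, crest 41 mm above the bench, at case x -118 mm: a gentle ramp on the well side, a steep drop on the front side

How it is judged:
On the way:
1. the test tube lies in the saddles of the case (horizontal distance between tube_mid and tray_mid below 0.016 m and z of tube_mid in the frame of case below 0.026 m and angle between the y axis of tube and the y axis of case, either way round below 0.12 rad), for 0.1 s.
At the end, for the whole second after the job is handed in: The cover is home (joint under 6 mm) with its tab clicked down over the ledge (bend under 0.03 rad); the test tube lies at rest in the saddles: its middle within 16 mm of the tray's middle in plan and under 26 mm above the bench, parallel to the saddles' line within 0.12 rad (all of step 1 and value of joint cover below 0.006 m and value of joint tab below 0.03 rad and linear speed of tube below 0.02 m/s); the robot touches nothing.
It fails at once if the blue-capped tube is moved by more than 30 mm (distance of blue_tube from where it was at the start of the episode above 0.03 m).
It fails at once if the petri dish is moved by more than 30 mm (distance of petri from where it was at the start of the episode above 0.03 m).
It also fails if it takes over 61 s, if anything falls off the work surface, if the arm or the gripper's body presses on something with over 40 N, if the wrist force passes 120 N, or if a joint passes its speed limit or range.

## Robot

A 6-joint arm with a two-finger parallel gripper is mounted at the origin on a cart in front of the work surface, level with it; the furniture and walls round the work are solid. World frame = base frame: x ahead of the robot, y to its left, z up, the work surface at z = 0. Lengths are in m, angles in rad, forces in N, time in s.
With the tool pointing down it reaches from about 0.425 to 0.95 m from the base axis. Payload 3.5 kg.
Tool frame: the origin (TCP) lies at the very end of the fingers, on their centre line; the grasp point (between the pads) lies 19 mm behind it; z points along the fingers, y is the line along which they close (so a half turn about z gives the same grasp; the last joint's range is limited). The gripper opens to 85 mm and grips with 20 to 120 N. Pads are 22 mm wide; open, the fingers measure 114 mm over their backs; the gripper's body (76 mm by 85 mm) begins 54 mm behind the grasp point. The pads swing forward as they close: fully open they stand 13 mm farther back than shut.
Start: joints at [0.991, 0.286, 1.577, -0, 1.279, -0.15], TCP at [0.281, 0.614, 0.231] pointing down, gripper open.
Joint ranges: [-2.77, 2.77], [-0.9, 2.22], [0.21, 2.48], [-1.53, 4.67], [0.24, 2.81], [-2.84, 2.84]. Speed limits (rad/s): [2.79, 2.79, 3.14, 3.14, 3.14, 3.14].

## Interface

Orientations are given as a unit quaternion [x, y, z, w].
In Python, from plant import ctrl gives the robot as it stands.
- The arm moves only by the tool carry_out, never from a script. Its argument "deltas" is one flat list of numbers, 6 for each row, row after row: the shift along the tool's x, y, z in m, then the turn, a rotation vector about the tool's x, y, z in rad. A call has 1 to 5 rows; each row is the pose to reach, as a shift and turn from the pose commanded when the call began, along the tool's axes at that moment; what a row does not reach only later rows make up. A row lasts 1/8 s, in which the tool goes at most 62.5 mm and 10.7 degrees, less where a joint would pass 70% of its speed; a pose out of reach is approached as far as the arm can. A call with a gripper value outside its range is refused whole. "grip" is the opening in per cent of the stroke, from 0 (shut) to 100 (fully open), set as the call begins (left out, the last holds). The fingers move at their own pace and stop on an object; "grip_force" is the grip in N (left out, the last holds). Time passes only in rows, so rows that repeat a pose let the fingers close. It gives the time, the measured TCP pose, the force, the opening and the grip force at its end, in the units of the state.
- ctrl.get_state(): the state, without advancing time (a new reading comes with each control period).
- ctrl.read_camera(name): name is "scene" or "side" or "wrist"; returns (picture, depth): 384x512x3 uint8, red, green, blue; 384x512 float32, m along the optical axis (not along the pixel's ray), 0 where there is no reading.
- ctrl.camera_model(name): a dict with "intrinsics" (3x3 intrinsics, pixels), "extrinsics" (4x4, takes a point from world to camera coordinates); the wrist camera has in their place "hand_eye" (4x4, takes a point from camera to tool coordinates, whose origin is the TCP and whose axes are the flange's). Camera axes: x right, y down, z forward; pixel columns grow to the right and rows downward; lengths in m; the calibration is good to about 2 mm. A picture is of the moment at which its call begins: read the wrist's pose just before it. camera_model takes no time and is no camera call.
- ctrl.sign_off(): hands the job in; it is judged then, once.
Trained networks look in the newest picture that a camera, given by its name, has taken for a name from the list of things; names that differ only in an ending like _2 or _b are one class to them, and where a whole thing is asked for, a point or a joint stands for the part that bears it (a point fixed in the world has none). Each returns a list of dicts, best first, with "score" (0 to 1); they miss things now and then, are a little off and sometimes report something else, mostly with a low value. They report only what shows in the picture. A call takes as long as a camera call.
- ctrl.find_in(camera, query): "uv" ([column, row] in pixels, amid what is visible of it).
The state is a dict: "time": time; "qpos": joint angles; "dq": joint speeds; "joint_efforts": joint torques, N m; "eef_pos": TCP position; "tcp_rot": TCP orientation; "contact_force": force on the tool from outside, world axes, zero at the start; "wrist_torque": the same for the moment, N m; "opening": opening from 0.0 (shut) to 1.0 (fully open); "finger_force": force on a finger pad.
Only numpy, scipy, OpenCV 4.12 (cv2) and the standard library are available. Lean on these libraries where they do the work, as an engineer would, in place of code of your own. Each camera call takes 0.05 s, during which the arm holds its last target. There are 200 camera calls.

## Working session

There is one attempt and no reset: what is moved stays moved. The work goes in short steps, Python scripts to look and compute and a tool call to move; the robot and the scene stay as the last step left them, time stands still between calls to the robot, and variables do not carry over. Pictures are saved under pics/ and viewed, at most 10 in all, crops included, and the job is handed in when it is done.

Besides the shell and the picture viewer there is one more tool, called after "Emit:" as a command line: name --argument value ..., lists and objects as JSON in quotes. carry_out: Moves the arm, as the interface text tells. Its arguments: {"type":"object","properties":{"deltas":{"type":"array"},"grip":{"type":"number"},"grip_force":{"type":"number"}},"required":["deltas"]}

```bash
mkdir -p pics; ls
cat > h.py <<'E'
import numpy as np,cv2
from plant import ctrl
from scipy.spatial.transform import Rotation as R
def T_tool():
    s=ctrl.get_state();T=np.eye(4);T[:3,:3]=R.from_quat(s['tcp_rot']).as_matrix();T[:3,3]=s['eef_pos'];return T
def cam(name):
    m=ctrl.camera_model(name);K=np.array(m['intrinsics'])
    C=T_tool()@np.array(m['hand_eye']) if name=='wrist' else np.linalg.inv(np.array(m['extrinsics']))
    return K,C
def cloud(name):
    K,C=cam(name);im,d=ctrl.read_camera(name)
    v,u=np.mgrid[:384,:512];P=np.stack([(u-K[0,2])/K[0,0]*d,(v-K[1,2])/K[1,1]*d,d],-1)@C[:3,:3].T+C[:3,3]
    P[d==0]=np.nan
    return im,P
def save(n,im): cv2.imwrite('pics/'+n,im[...,::-1])
E
python3 - <<'E'
from h import *
np.set_printoptions(precision=4,suppress=True)
ims=[]
for c in ['scene','side']:
    im,P=cloud(c);ims.append(im);np.savez(c+'0.npz',im=im,P=P)
    for q in ['case','cover_grip','tab_tip','tube','blue_tube','petri']:
        for r in ctrl.find_in(c,q)[:2]:
            u,v=np.int32(np.round(r['uv']));print(c,q,round(r['score'],2),u,v,P[v,u])
save('a.png',ims[0]);save('b.png',ims[1])
s=ctrl.get_state();print(s['time'],s['eef_pos'],s['tcp_rot'],s['opening'])
E
```

```text
pics
scene case 0.84 210 200 [ 0.4781 -0.0035  0.0446]
scene cover_grip 0.96 205 187 [0.4934 0.0802 0.0446]
scene tab_tip 0.64 188 194 [0.4381 0.0557 0.0454]
scene tube 0.56 303 252 [ 0.5856 -0.274   0.0162]
scene blue_tube 0.63 265 290 [ 0.4607 -0.3434  0.0128]
scene petri 0.58 335 227 [ 0.7085 -0.2187  0.0158]
scene petri 0.24 210 190 [0.4934 0.0379 0.0526]
side case 0.62 259 275 [0.4832 0.0914 0.0441]
side cover_grip 0.9 254 267 [0.4968 0.0761 0.0452]
side tab_tip 0.86 284 270 [0.4425 0.0702 0.0468]
side tube 0.77 253 177 [ 0.5913 -0.245   0.0172]
side blue_tube 0.46 309 168 [ 0.463  -0.3227  0.018 ]
0.7 [0.2812 0.6136 0.2314] [ 0.2133  0.977   0.     -0.    ] 0.995920919124538
```

View pics/a.png

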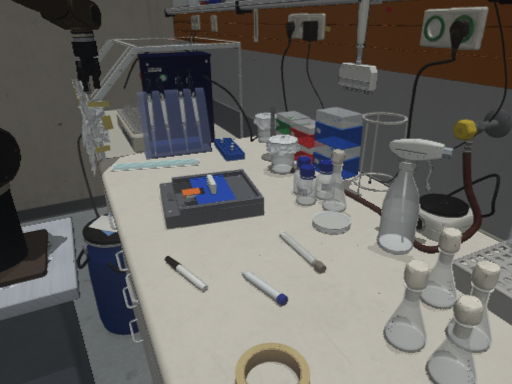

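View pics/b.png

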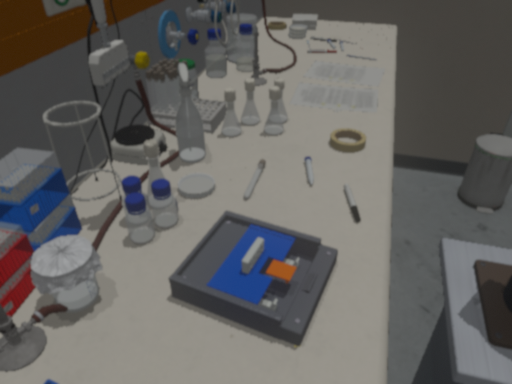

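Run:
```python
import numpy as np,cv2
np.set_printoptions(precision=4,suppress=True)
for c in ['scene','side']:
    d=np.load(c+'0.npz');im=d['im'];P=d['P'];hsv=cv2.cvtColor(im,cv2.COLOR_RGB2HSV)
    near=lambda x,y,r:np.hypot(P[...,0]-x,P[...,1]-y)<r
    def rect(n,m):
        Q=P[m];
        if len(Q)<4: print(c,n,len(Q));return
        print(c,n,len(Q),cv2.minAreaRect(Q[:,:2].astype(np.float32)*1000),'z',np.percentile(Q[:,2],[5,50,95]))
    inn=near(.49,.06,.2)
    rect('case',inn&(P[...,2]>.025)&(P[...,2]<.06))
    rect('rails',inn&(P[...,2]>.0475)&(P[...,2]<.055)&(hsv[...,1]<90))
    h,s,v=hsv[...,0],hsv[...,1],hsv[...,2]
    rect('cover',inn&(h>100)&(h<130)&(s>150)&(P[...,2]>.038))
    rect('tab',inn&(h<18)&(s>150)&(P[...,2]>.03))
    rect('ridge',inn&(P[...,2]>.062))
    m=near(.587,-.26,.12)&(P[...,2]>.007)&(P[...,2]<.03)
    n,l=cv2.connectedComponents(m.astype(np.uint8))
    for i in range(1,n):
        if (l==i).sum()>25: rect('tube?',l==i)
```

```text
scene case 3395 ((494.43475341796875, 60.07124328613281), (217.1725616455078, 248.09524536132812), 80.95781707763672) z [0.0287 0.042  0.0508]
scene rails 552 ((512.429931640625, 57.781883239746094), (215.8931884765625, 212.00807189941406), 80.85179138183594) z [0.0481 0.0502 0.0518]
scene cover 706 ((505.5996398925781, 68.6047134399414), (182.1455841064453, 97.38578796386719), 81.00345611572266) z [0.0433 0.0446 0.0463]
scene tab 97 ((448.6689147949219, 67.4963607788086), (39.16025924682617, 45.1583251953125), 81.4321517944336) z [0.0449 0.0464 0.0477]
scene ridge 88 ((503.72723388671875, 57.93040084838867), (69.27616119384766, 15.663466453552246), 80.94146728515625) z [0.0639 0.073  0.0752]
scene tube? 109 ((685.81298828125, -205.466552734375), (12.058137893676758, 54.18903350830078), 27.501760482788086) z [0.0082 0.0141 0.0176]
scene tube? 420 ((589.0393676757812, -254.86825561523438), (15.87449836730957, 163.66383361816406), 1.0584120750427246) z [0.0079 0.0151 0.0182]
side case 10684 ((495.5511169433594, 61.24860382080078), (214.62074279785156, 249.8850860595703), 80.66673278808
[... 178 characters left out ...]
cover 2856 ((503.3923645019531, 57.36396408081055), (181.2469940185547, 98.51690673828125), 80.56926727294922) z [0.0422 0.0439 0.0459]
side tab 363 ((448.8150939941406, 69.05777740478516), (35.60869598388672, 46.2037467956543), 78.34134674072266) z [0.0441 0.0458 0.0474]
side ridge 300 ((504.30792236328125, 60.05202102661133), (69.63155364990234, 16.352853775024414), 80.74118041992188) z [0.0639 0.073  0.075 ]
side tube? 263 ((589.7816162109375, -252.2015380859375), (16.06130599975586, 165.6088104248047), 0.48311319947242737) z [0.0094 0.0153 0.0183]
side tube? 51 ((687.244873046875, -205.47962951660156), (10.832098007202148, 50.514286041259766), 31.506851196289062) z [0.0103 0.0165 0.0185]
```

```bash
cat >> h.py <<'E'
np.set_printoptions(precision=4,suppress=True)
YAW=-0.160; CX=np.array([np.cos(YAW),np.sin(YAW),0]);CY=np.array([-np.sin(YAW),np.cos(YAW),0]);C0=np.array([.495,.0605,0])
def case(x,y,z): return C0+CX*x+CY*y+np.array([0,0,z])
def go(p,ya):  # target TCP, world angle of tool y; prints shift + rotvec in tool frame
    T=T_tool();d=T[:3,:3].T@(np.asarray(p)-T[:3,3])
    y=np.array([np.cos(ya),np.sin(ya),0]);z=np.array([0,0,-1.]);x=np.cross(y,z)
    Rt=np.stack([x,y,z],1);r=R.from_matrix(T[:3,:3].T@Rt).as_rotvec()
    print('shift',d,'turn',r,'rows',np.linalg.norm(d)/.0625,np.linalg.norm(r)/.187)
E
python3 - <<'E'
from h import *
go(case(.009,0,.13),YAW)
E
```

```text
shift [-0.4335 -0.4113  0.1013] turn [ 0.     -0.0001  1.301 ] rows 9.698052235119347 6.957071377156387
```

Emit:
carry_out --deltas '[-0.043,-0.041,0.0,0,0,0.16,-0.086,-0.082,0.0,0,0,0.32,-0.129,-0.123,0.0,0,0,0.48,-0.172,-0.164,0.0,0,0,0.65,-0.215,-0.205,0.0,0,0,0.8]' --grip 55

```text
time: 1.32
eef_pos: [0.3918, 0.336, 0.2317]
tcp_rot: [0.579, 0.815, 0.0, 0.0]
contact_force: [0.5, -0.3, 0.3]
opening: 0.552
finger_force: 0.0
```

Run:
```python
from h import *
go(case(.009,0,.13),YAW)
```

```text
shift [-0.2984  0.0144  0.1017] turn [ 0.0011 -0.0004  0.4963] rows 5.049298361279327 2.653891809701112
```

Emit:
carry_out --deltas '[-0.055,0.002,0.0,0,0,0.15,-0.11,0.005,0.0,0,0,0.3,-0.165,0.008,0.02,0,0,0.45,-0.22,0.01,0.04,0,0,0.496,-0.275,0.0135,0.06,0,0,0.496]'

```text
time: 1.95
eef_pos: [0.4966, 0.0813, 0.1713]
tcp_rot: [0.76, 0.65, 0.001, 0.0]
contact_force: [1.0, 0.6, -0.9]
opening: 0.554
finger_force: 0.0
```

Run:
```python
from h import *
im,P=cloud('wrist');save('w1.png',im)
hsv=cv2.cvtColor(im,cv2.COLOR_RGB2HSV);h,s,v=cv2.split(hsv)
def rect(n,m):
    Q=P[m]
    if len(Q)>9: print(n,len(Q),cv2.minAreaRect(Q[:,:2].astype(np.float32)*1000),np.median(Q,0))
rect('ridge',(P[...,2]>.064)&(P[...,2]<.08))
rect('cover',(h>100)&(h<130)&(s>150)&(P[...,2]>.038)&(P[...,2]<.05))
rect('tab',(h<18)&(s>150)&(P[...,2]>.03)&(P[...,2]<.06))
go(case(.009,0,.053),YAW)
```

```text
ridge 1459 ((592.2042846679688, -2.6204986572265625), (66.9825668334961, 256.18280029296875), 55.49772262573242) [0.5034 0.0619 0.0737]
cover 16369 ((502.7878112792969, 57.52359390258789), (185.9266357421875, 97.58924865722656), 80.73546600341797) [0.5072 0.0836 0.0441]
tab 1850 ((447.611328125, 67.61490631103516), (36.00945281982422, 45.315284729003906), 80.1235580444336) [0.4479 0.0685 0.0461]
shift [-0.0153  0.0093  0.1156] turn [-0.0006  0.0042  0.0011] rows 1.8710768158852498 0.023540404121643006
```

View pics/w1.png

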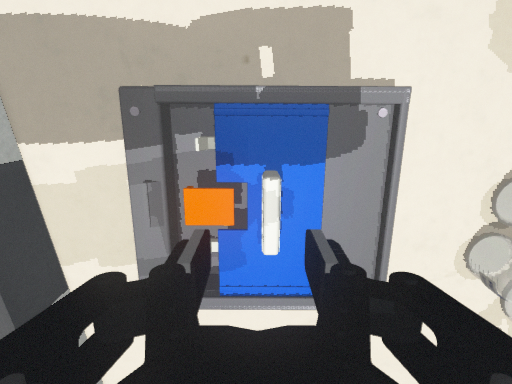

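The wrist picture shows the white ridge (271,213) between the fingers, with the tab (209,207) and saddle pieces at (205,144) and (213,247). The estimates agree, so I'll descend and grip.

Emit:
carry_out --deltas '[-0.015,0.009,0.04,0,0.004,0,-0.015,0.009,0.08,0,0.004,0,-0.015,0.009,0.105,0,0.004,0,-0.015,0.009,0.116,0,0.004,0,-0.015,0.009,0.116,0,0.004,0]'

```text
time: 2.62
eef_pos: [0.5024, 0.0669, 0.0552]
tcp_rot: [0.76, 0.65, 0.001, -0.002]
contact_force: [0.3, -0.3, 0.5]
opening: 0.546
finger_force: 0.0
```

Emit:
carry_out --deltas '[0,0,0,0,0,0,0,0,0,0,0,0,0,0,0,0,0,0,0,0,0,0,0,0]' --grip 0 --grip_force 25

```text
time: 3.12
eef_pos: [0.504, 0.0668, 0.057]
tcp_rot: [0.76, 0.65, 0.003, -0.0]
contact_force: [-0.4, 0.2, 6.1]
opening: 0.156
finger_force: 30.3
```

Emit:
carry_out --deltas '[0,0.008,-0.002,0,0,0,0,0.018,-0.002,0,0,0,0,0.028,-0.002,0,0,0,0,0.036,-0.002,0,0,0,0,0.042,-0.002,0,0,0]'

```text
time: 3.75
eef_pos: [0.5444, 0.0602, 0.0571]
tcp_rot: [0.76, 0.65, 0.001, -0.002]
contact_force: [-1.5, 0.6, 0.7]
opening: 0.156
finger_force: 29.6
```

Emit:
carry_out --deltas '[0,0.003,0,0,0,0,0,0.005,0,0,0,0,0,0.005,0,0,0,0]'

```text
time: 4.12
eef_pos: [0.549, 0.0595, 0.0571]
tcp_rot: [0.76, 0.65, 0.002, -0.001]
contact_force: [-0.5, 0.7, -1.5]
opening: 0.152
finger_force: 29.3
```

Emit:
carry_out --deltas '[0,0.003,0,0,0,0,0,0.005,0,0,0,0,0,0.005,0,0,0,0]'

```text
time: 4.5
eef_pos: [0.5539, 0.0587, 0.0571]
tcp_rot: [0.76, 0.65, 0.001, -0.001]
contact_force: [-0.6, 0.6, -1.7]
opening: 0.154
finger_force: 29.2
```

Emit:
carry_out --deltas '[0,0,0,0,0,0,0,0,0,0,0,0,0,0,-0.05,0,0,0,-0.01,-0.03,-0.1,0,0,0,-0.015,-0.06,-0.12,0,0,0]' --grip 60

```text
time: 5.12
eef_pos: [0.494, 0.0522, 0.1817]
tcp_rot: [0.76, 0.65, 0.004, 0.002]
contact_force: [0.3, -0.1, -0.2]
opening: 0.606
finger_force: 0.0
```

Run:
```python
from h import *
im,P=cloud('wrist');save('w2.png',im);np.savez('w2.npz',im=im,P=P)
hsv=cv2.cvtColor(im,cv2.COLOR_RGB2HSV);h,s,v=cv2.split(hsv)
L=np.stack([(P-C0)@CX,(P-C0)@CY,P[...,2]],-1)
def st(n,m):
    print(n,m.sum(),[np.percentile(L[m][:,i],[1,50,99]) for i in range(3)])
ins=(abs(L[...,0])<.13)&(abs(L[...,1])<.11)
st('case',ins&(L[...,2]>.03)&(L[...,2]<.055))
st('rail',ins&(L[...,2]>.0475)&(L[...,2]<.053))
st('ridge',ins&(L[...,2]>.066)&(L[...,2]<.08)&(s<60)&(v>120))
st('cover',(h>100)&(h<130)&(s>150)&ins)
st('tab',(h<18)&(s>150)&ins)
w=ins&(s<60)&(v>150)&(L[...,2]<.035)
for g in (1,-1): st('saddle',w&(L[...,1]*g>0))
```

```text
case 38064 [array([-0.122 ,  0.032 ,  0.1207]), array([-0.1026,  0.023 ,  0.104 ]), array([0.0333, 0.044 , 0.0512])]
rail 7959 [array([-0.0849,  0.0372,  0.1221]), array([-0.1055,  0.0929,  0.1049]), array([0.0477, 0.0499, 0.0518])]
ridge 1438 [array([0.0493, 0.0559, 0.0643]), array([-0.0337,  0.0018,  0.0336]), array([0.0685, 0.0736, 0.0754])]
cover 15947 [array([0.0089, 0.0553, 0.1044]), array([-0.0902,  0.029 ,  0.0904]), array([0.0424, 0.0441, 0.0468])]
tab 1582 [array([-0.0219,  0.0032,  0.0231]), array([-0.0177, -0.0019,  0.0172]), array([0.044 , 0.046 , 0.0477])]
saddle 648 [array([-0.078 , -0.0395,  0.0003]), array([0.0122, 0.0504, 0.0748]), array([0.0027, 0.0125, 0.0268])]
saddle 468 [array([-0.1242, -0.0419, -0.0161]), array([-0.0704, -0.0555, -0.0015]), array([0.0036, 0.014 , 0.0348])]
```

View pics/w2.png

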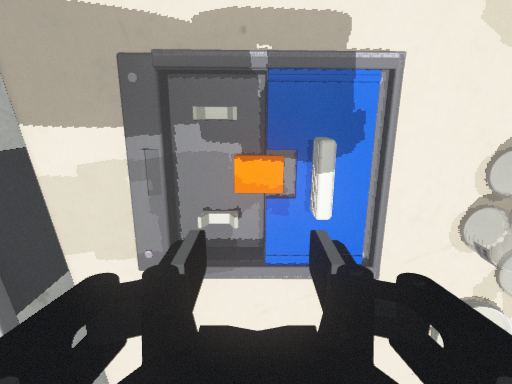

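The cover now shows fully back (ridge 322,178; tab 259,174), both saddles in view at (215,113) and (219,218). Measure the saddles directly.

Run:
```python
from h import *
d=np.load('w2.npz');im=d['im'];P=d['P'];hsv=cv2.cvtColor(im,cv2.COLOR_RGB2HSV);h,s,v=cv2.split(hsv)
L=np.stack([(P-C0)@CX,(P-C0)@CY,P[...,2]],-1)
u,vv=np.meshgrid(np.arange(512),np.arange(384))
for (a,b) in [(215,113),(219,218)]:
    m=(abs(u-a)<35)&(abs(vv-b)<15)&(L[...,2]>.008)&(L[...,2]<.03)
    Q=L[m];print(m.sum(),np.percentile(Q[:,0],[2,50,98]),np.percentile(Q[:,1],[2,50,98]),np.percentile(Q[:,2],[2,50,98]))
    print(cv2.minAreaRect(Q[:,:2].astype(np.float32)*1000))
    F=Q[(Q[:,2]>.0115)&(Q[:,2]<.0145)]; print('floor',np.percentile(F[:,0],[2,50,98]))
for y in (.03,-.03,.08):
    m=(abs(L[...,1]-y)<.004)&(L[...,2]<.008)&(abs(L[...,0])<.12); print('well',y,np.percentile(L[m][:,0],[1,99]))
    m=(abs(L[...,1]-y)<.004)&(L[...,2]>.033)&(L[...,2]<.04)&(L[...,0]<-.05); print('front wall',np.percentile(L[m][:,0],[1,99]))
```

```text
558 [-0.0611 -0.042  -0.0207] [0.0482 0.054  0.0597] [0.0117 0.0144 0.0263]
((-41.10157775878906, 53.909976959228516), (41.31697463989258, 11.492387771606445), 0.2425411343574524)
floor [-0.0525 -0.0409 -0.03  ]
523 [-0.0608 -0.0421 -0.0212] [-0.0614 -0.0543 -0.0496] [0.0092 0.0139 0.0263]
((-41.19828414916992, -55.60697937011719), (40.935935974121094, 12.691396713256836), 0.25132209062576294)
floor [-0.0567 -0.0408 -0.0226]
well 0.03 [-0.089   0.0066]
front wall [-0.1239 -0.089 ]
well -0.03 [-0.089   0.0053]
front wall [-0.1237 -0.0893]
well 0.08 [-0.0886  0.0062]
front wall [-0.1236 -0.0889]
```

```bash
echo 'C0=C0+CX*0.0105-CY*0.0006' >> h.py
python3 - <<'E'
from h import *
go([.589,-.30,.20],0.013)
E
```

```text
shift [-0.3335  0.1507 -0.0179] turn [ 0.0063 -0.0033 -0.1671] rows 5.862594314365521 0.8941410432114667
```

Emit:
carry_out --deltas '[-0.055,0.025,-0.01,0,0,-0.03,-0.11,0.05,-0.018,0,0,-0.06,-0.165,0.075,-0.018,0,0,-0.1,-0.22,0.1,-0.018,0.006,-0.003,-0.13,-0.275,0.125,-0.018,0.006,-0.003,-0.167]'

```text
time: 5.8
eef_pos: [0.5741, -0.2406, 0.1943]
tcp_rot: [0.702, 0.712, -0.001, -0.002]
contact_force: [0.7, 0.5, 0.2]
opening: 0.599
finger_force: 0.0
```

Emit:
carry_out --deltas '[-0.03,0.01,0,0,0,0,-0.05,0.017,0,0,0,0,-0.05,0.017,0,0,0,0]' --grip 60

```text
time: 6.18
eef_pos: [0.5911, -0.2896, 0.1936]
tcp_rot: [0.703, 0.711, -0.001, -0.002]
contact_force: [-0.2, 0.1, -0.7]
opening: 0.6
finger_force: 0.0
```

Run:
```python
from h import *
im,P=cloud('wrist');save('w3.png',im)
m=(P[...,2]>.007)&(P[...,2]<.03)&(abs(P[...,0]-.589)<.06)&(abs(P[...,1]+.25)<.13)
n,l=cv2.connectedComponents(m.astype(np.uint8))
for i in range(1,n):
    Q=P[l==i]
    if len(Q)>60: print(len(Q),cv2.minAreaRect(Q[:,:2].astype(np.float32)*1000),np.percentile(Q[:,2],[50,98]),Q[:,1].min(),Q[:,1].max())
print(T_tool()[:3,3])
for q in ('tube','petri','blue_tube'): print(q,ctrl.find_in('wrist',q)[:1])
```

```text
2450 ((590.2408447265625, -253.78826904296875), (17.870864868164062, 164.83815002441406), 0.33372145891189575) [0.0155 0.0185] -0.33622473703872635 -0.17139340059755973
[ 0.5909 -0.2884  0.1936]
tube [{'uv': [257.6, 135.0], 'score': 0.74}]
petri [{'uv': [389.6, 69.2], 'score': 0.74}]
blue_tube [{'uv': [145.8, 205.6], 'score': 0.69}]
```

View pics/w3.png

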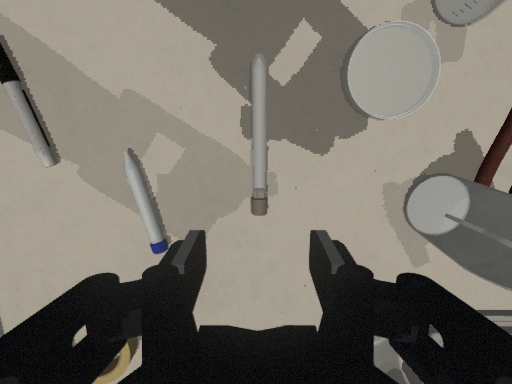

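The brown-capped tube lies at (259,135), cap toward the robot's right; petri (393,69) and blue tube (147,203) are clear. Descend at +34 mm from its middle.

Run:
```python
from h import *
go([.590,-.2198,.006],0.008)
```

```text
shift [0.0669 0.0012 0.188 ] turn [-0.0058 -0.0018  0.0051] rows 3.1930116368302417 0.04242696375497853
```

Emit:
carry_out --deltas '[0.04,0,0.02,-0.006,-0.002,0.005,0.067,0.001,0.05,-0.006,-0.002,0.005,0.067,0.001,0.1,-0.006,-0.002,0.005,0.067,0.001,0.14,-0.006,-0.002,0.005,0.067,0.001,0.15,-0.006,-0.002,0.005]' --grip 50

```text
time: 7.0
eef_pos: [0.588, -0.2186, 0.041]
tcp_rot: [0.704, 0.71, -0.001, -0.003]
contact_force: [1.5, 0.4, 0.8]
opening: 0.499
finger_force: 0.0
```

Run:
```python
from h import *
go([.590,-.2198,.006],0.008)
```

```text
shift [-0.0013  0.0022  0.035 ] turn [-0.005  -0.0026  0.0004] rows 0.5610518809248214 0.03007309997917082
```

Emit:
carry_out --deltas '[-0.001,0.002,0.015,-0.005,-0.002,0,-0.001,0.002,0.028,-0.005,-0.002,0,-0.001,0.002,0.034,-0.005,-0.002,0,-0.001,0.002,0.034,-0.005,-0.002,0]'

```text
time: 7.5
eef_pos: [0.5922, -0.222, 0.01]
tcp_rot: [0.705, 0.71, 0.001, 0.003]
contact_force: [-0.8, 0.0, 1.0]
opening: 0.498
finger_force: 0.0
```

Emit:
carry_out --deltas '[0,0,0,0,0,0,0,0,0,0,0,0,0,0,0,0,0,0,0,0,0,0,0,0]' --grip 0 --grip_force 25

```text
time: 8.0
eef_pos: [0.5928, -0.2223, 0.0109]
tcp_rot: [0.705, 0.71, 0.001, 0.004]
contact_force: [-0.1, 0.0, 2.9]
opening: 0.153
finger_force: 27.0
```

Emit:
carry_out --deltas '[0,0,-0.02,0,0,0,0,0,-0.06,0,0,0,0,0,-0.11,0,0,0,0,0,-0.11,0,0,0]'

```text
time: 8.5
eef_pos: [0.5949, -0.2233, 0.1272]
tcp_rot: [0.705, 0.71, 0.003, 0.009]
contact_force: [-0.8, -0.9, -0.7]
opening: 0.143
finger_force: 26.6
```

Run:
```python
from h import *
s=ctrl.get_state();print(s['eef_pos'],s['opening'],s['finger_force'])
im,P=cloud('wrist')
T=T_tool();Q=(P-T[:3,3])@T[:3,:3]
m=(abs(Q[...,1])<.02)&(Q[...,0]>.013)&(Q[...,0]<.09)&(abs(Q[...,2]+.01)<.03)
A=Q[m];print(m.sum())
for a in np.arange(.015,.09,.01):
    k=A[abs(A[:,0]-a)<.005]
    if len(k)>5: print(round(a,3),len(k),np.percentile(k[:,1],[2,50,98]),np.percentile(k[:,2],[2,20,50]))
z=im[0:384,100:412];save('w4.png',np.hstack([im[:, 100:400],ctrl.read_camera('side')[0][60:320,150:400].repeat(1,0)[:260] if 0 else im[:,0:1]]))
```

```text
[ 0.5949 -0.2233  0.1272] 0.142887220791819 26.584273874759674
2515
0.015 438 [-0.0074  0.0004  0.0078] [-0.0095 -0.0085 -0.0075]
0.025 656 [-0.0073 -0.0001  0.0076] [-0.0094 -0.0085 -0.0074]
0.035 712 [-0.0073  0.0004  0.008 ] [-0.0093 -0.0083 -0.0073]
0.045 665 [-0.0066  0.0003  0.0074] [-0.0089 -0.0078 -0.0063]
0.055 44 [-0.0034  0.0004  0.0037] [-0.0051 -0.0043 -0.0032]
```

View pics/w4.png

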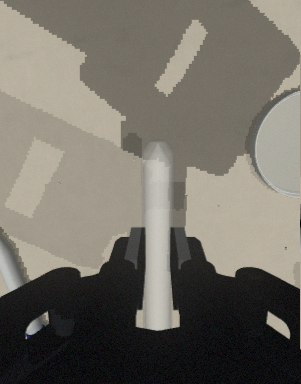

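Run:
```python
from h import *
s=ctrl.get_state();print(s['opening'],s['finger_force'])
# tube middle is ~30 mm behind the grasp: put grasp at case y=+31
go(case(-.052,.031,.12),YAW+0)
```

```text
0.1470739643219114 26.58339947462082
shift [ 0.3206 -0.1322  0.0008] turn [0.0115 0.0048 0.1671] rows 5.547743076369757 0.8961289991768107
```

Emit:
carry_out --deltas '[0.055,-0.023,0,0,0,0.03,0.11,-0.046,0,0,0,0.07,0.165,-0.069,0,0.01,0.004,0.1,0.22,-0.092,0,0.01,0.004,0.14,0.27,-0.112,0,0.011,0.005,0.167]'

```text
time: 9.18
eef_pos: [0.4754, 0.0494, 0.1175]
tcp_rot: [0.762, 0.648, -0.002, -0.004]
contact_force: [0.5, 0.3, 0.4]
opening: 0.146
finger_force: 26.6
```

Run:
```python
from h import *
go(case(-.052,.034,.10),YAW)
```

```text
shift [ 0.0474 -0.0238  0.0178] turn [-0.0085 -0.0025 -0.001 ] rows 0.8954264671493821 0.04788298009972878
```

Emit:
carry_out --deltas '[0.025,-0.012,0.0,-0.004,-0.002,0,0.047,-0.024,0.01,-0.006,-0.002,0,0.047,-0.024,0.017,-0.006,-0.002,0,0.047,-0.024,0.017,-0.006,-0.002,0]'

```text
time: 9.68
eef_pos: [0.4605, 0.0975, 0.1008]
tcp_rot: [0.761, 0.648, -0.001, -0.001]
contact_force: [-0.3, -0.1, -0.3]
opening: 0.146
finger_force: 26.6
```

Run:
```python
from h import *
go(case(-.052,.034,.03),YAW)
im,P=cloud('wrist')
L=np.stack([(P-C0)@CX,(P-C0)@CY,P[...,2]],-1)
m=(abs(L[...,0]+.052)<.03)&(L[...,1]>.04)&(L[...,1]<.11)&(L[...,2]>.075)&(L[...,2]<.125)
print(m.sum());Q=L[m]
for a in np.arange(.05,.11,.01):
    k=Q[abs(Q[:,1]-a)<.005]
    if len(k)>5: print(round(a,3),len(k),np.percentile(k[:,0],[2,50,98]),np.percentile(k[:,2],[98]),k[:,1].max())
hsv=cv2.cvtColor(im,cv2.COLOR_RGB2HSV);h,s,v=cv2.split(hsv)
t=(h<18)&(s>150)&(L[...,2]>.04)&(L[...,2]<.05);
if t.sum()>20:print('tab',np.percentile(L[t][:,0],[1,99]),np.percentile(L[t][:,1],[1,99]))
k=(L[...,2]<.008)&(abs(L[...,1]-.08)<.006)&(abs(L[...,0])<.11);print('well',np.percentile(L[k][:,0],[1,99]) if k.sum()>5 else 0)
```

```text
shift [ 0.0024 -0.0014  0.0708] turn [-0.0023  0.0003  0.0001] rows 1.133303494471696 0.012490544130740043
3364
0.05 632 [-0.0594 -0.052  -0.0443] [0.1071] 0.0549874221296932
0.06 663 [-0.0592 -0.0516 -0.0444] [0.1071] 0.06499911836799978
0.07 710 [-0.0592 -0.0516 -0.044 ] [0.107] 0.07499760980523655
0.08 513 [-0.0586 -0.0516 -0.0451] [0.1066] 0.0830790475102417
tab [-0.0314  0.0127] [-0.017   0.0181]
well [-0.0992 -0.0035]
```

Emit:
carry_out --deltas '[0.002,-0.001,0.025,-0.002,0,0,0.002,-0.001,0.05,-0.002,0,0,0.002,-0.001,0.067,-0.002,0,0,0.002,-0.001,0.073,-0.002,0,0,0.002,-0.001,0.073,-0.002,0,0]'

```text
time: 10.35
eef_pos: [0.4611, 0.0998, 0.0291]
tcp_rot: [0.761, 0.648, 0.001, 0.001]
contact_force: [-0.9, 0.0, -0.2]
opening: 0.147
finger_force: 26.6
```

Emit:
carry_out --deltas '[0,0,0.002,0,0,0,0,0,0.004,0,0,0,0,0,0.005,0,0,0]'

```text
time: 10.72
eef_pos: [0.461, 0.1001, 0.0243]
tcp_rot: [0.761, 0.648, 0.001, 0.001]
contact_force: [-0.1, -0.5, -0.1]
opening: 0.145
finger_force: 26.6
```

Emit:
carry_out --deltas '[0,0,0.002,0,0,0,0,0,0.003,0,0,0,0,0,0.003,0,0,0]'

```text
time: 11.1
eef_pos: [0.4613, 0.1001, 0.0238]
tcp_rot: [0.761, 0.649, 0.0, 0.0]
contact_force: [-7.9, -1.3, 18.7]
opening: 0.145
finger_force: 28.7
```

Emit:
carry_out --deltas '[0,0,-0.002,0,0,0,0,0,-0.002,0,0,0]'

```text
time: 11.35
eef_pos: [0.4615, 0.1001, 0.0238]
tcp_rot: [0.761, 0.648, 0.001, 0.001]
contact_force: [-0.9, 0.3, 6.5]
opening: 0.141
finger_force: 27.3
```

Emit:
carry_out --deltas '[0,0,0,0,0,0,0,0,0,0,0,0,0,0,-0.02,0,0,0,0,0,-0.06,0,0,0,0,0,-0.11,0,0,0]' --grip 40

```text
time: 11.98
eef_pos: [0.4592, 0.1, 0.1326]
tcp_rot: [0.761, 0.648, -0.0, -0.0]
contact_force: [0.5, 0.2, 1.4]
opening: 0.4
finger_force: 0.0
```

Emit:
carry_out --deltas '[-0.03,0.02,-0.03,0,0,0,-0.05,0.04,-0.04,0,0,0,-0.05,0.04,-0.04,0,0,0]'

```text
time: 12.35
eef_pos: [0.4933, 0.0431, 0.1741]
tcp_rot: [0.762, 0.647, 0.002, 0.002]
contact_force: [-0.3, 0.6, -0.1]
opening: 0.398
finger_force: 0.0
```

Run:
```python
from h import *
im,P=cloud('wrist');save('w5.png',im)
L=np.stack([(P-C0)@CX,(P-C0)@CY,P[...,2]],-1)
hsv=cv2.cvtColor(im,cv2.COLOR_RGB2HSV);h,s,v=cv2.split(hsv)
m=(L[...,0]<-.035)&(L[...,0]>-.07)&(abs(L[...,1])<.092)&(L[...,2]>.017)&(L[...,2]<.045)&~((h<18)&(s>150))
Q=L[m];print(cv2.minAreaRect(Q[:,:2].astype(np.float32)*1000))
for a in np.arange(-.08,.09,.02):
    k=Q[abs(Q[:,1]-a)<.008]
    if len(k)>5: print(round(a,3),len(k),np.percentile(k[:,0],[2,50,98]),np.percentile(k[:,2],[50,98]))
r=(L[...,2]>.068)&(L[...,2]<.08)&(L[...,0]>0.02)&(L[...,0]<.08)&(abs(L[...,1])<.05)
print('ridge',np.median(L[r],0))
go(case(.046,0,.12),YAW)
```

```text
((-52.509361267089844, 0.01085662841796875), (34.95960998535156, 183.96102905273438), 0.010520520620048046)
-0.08 22 [-0.0444 -0.0435 -0.0426] [0.0259 0.0287]
-0.06 309 [-0.069  -0.0515 -0.0362] [0.028  0.0317]
-0.04 250 [-0.0582 -0.0501 -0.0436] [0.0289 0.031 ]
-0.02 255 [-0.0585 -0.0504 -0.0438] [0.0289 0.0312]
0.0 280 [-0.0586 -0.0504 -0.0435] [0.0287 0.031 ]
0.02 287 [-0.0586 -0.0504 -0.0437] [0.0285 0.0306]
0.04 309 [-0.0586 -0.0503 -0.0435] [0.0283 0.0306]
0.06 446 [-0.0693 -0.0512 -0.0353] [0.0273 0.0303]
0.08 235 [-0.0578 -0.0502 -0.0438] [0.0275 0.0299]
ridge [0.0455 0.0021 0.0736]
shift [0.0163 0.0568 0.0529] turn [ 0.0018 -0.0007 -0.0015] rows 1.2687008222952676 0.013089064620040105
```

View pics/w5.png

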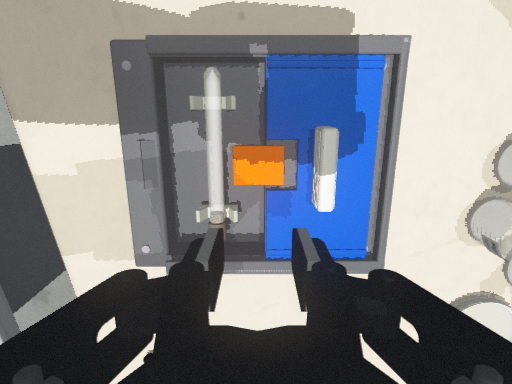

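The tube lies in both saddles, (213,100) and (217,213), top about 30 mm high and centred. Now for the cover.

Emit:
carry_out --deltas '[0.01,0.03,0.02,0,0,0,0.016,0.057,0.05,0,0,0,0.016,0.057,0.09,0.002,0,-0.001,0.016,0.057,0.112,0.002,0,-0.001,0.016,0.057,0.115,0.002,0,-0.001]' --grip 55

```text
time: 13.02
eef_pos: [0.5478, 0.0522, 0.0547]
tcp_rot: [0.761, 0.649, -0.002, -0.003]
contact_force: [-0.4, 0.2, 0.2]
opening: 0.551
finger_force: 0.0
```

Run:
```python
from h import *
go(case(.0455,0,.057),YAW)
```

```text
shift [-0.0008  0.0025 -0.0023] turn [-0.0073 -0.0001  0.0019] rows 0.05651796440599543 0.04038933884133614
```

Emit:
carry_out --deltas '[0,0.002,-0.002,-0.003,0,0,0,0.002,-0.002,-0.003,0,0,0,0.002,-0.002,-0.003,0,0,0,0.002,-0.002,-0.003,0,0]' --grip 0 --grip_force 30

```text
time: 13.52
eef_pos: [0.5541, 0.0509, 0.062]
tcp_rot: [0.761, 0.649, 0.002, 0.002]
contact_force: [-1.2, 2.7, 4.8]
opening: 0.15
finger_force: 33.5
```

Emit:
carry_out --deltas '[0,-0.01,0,0,0,0,0,-0.025,0,0,0,0,0,-0.04,0,0,0,0,0,-0.052,0,0,0,0,0,-0.06,0,0,0]'

```text
validation failed for argument at $.de...
```

Emit:
carry_out --deltas '[0,-0.01,0,0,0,0,0,-0.025,0,0,0,0,0,-0.04,0,0,0,0,0,-0.052,0,0,0,0,0,-0.06,0,0,0,0]'

```text
time: 14.15
eef_pos: [0.4948, 0.0605, 0.0619]
tcp_rot: [0.761, 0.649, 0.003, 0.003]
contact_force: [3.2, 2.9, 6.9]
opening: 0.152
finger_force: 33.7
```

Emit:
carry_out --deltas '[0,-0.008,-0.001,0,0,0,0,-0.016,-0.002,0,0,0,0,-0.022,-0.002,0,0,0,0,-0.027,-0.002,0,0,0,0,-0.032,-0.002,0,0,0]'

```text
time: 14.78
eef_pos: [0.4637, 0.0655, 0.062]
tcp_rot: [0.761, 0.648, 0.004, 0.003]
contact_force: [7.6, 4.7, -0.5]
opening: 0.154
finger_force: 32.7
```

Emit:
carry_out --deltas '[0,-0.003,0,0,0,0,0,-0.005,0,0,0,0,0,-0.006,0,0,0,0,0,-0.006,0,0,0,0]'

```text
time: 15.28
eef_pos: [0.457, 0.0666, 0.062]
tcp_rot: [0.761, 0.648, 0.003, 0.002]
contact_force: [5.5, 4.0, 0.1]
opening: 0.154
finger_force: 32.8
```

Emit:
carry_out --deltas '[0,-0.002,0,0,0,0,0,-0.003,0,0,0,0,0,-0.003,0,0,0,0]'

```text
time: 15.65
eef_pos: [0.4569, 0.0667, 0.062]
tcp_rot: [0.761, 0.648, 0.006, 0.005]
contact_force: [16.2, 3.0, -9.3]
opening: 0.154
finger_force: 31.6
```

Emit:
carry_out --deltas '[0,0.003,0,0,0,0,0,0.003,0,0,0,0]'

```text
time: 15.9
eef_pos: [0.4569, 0.0666, 0.0619]
tcp_rot: [0.761, 0.648, 0.003, 0.002]
contact_force: [4.7, 3.8, 1.0]
opening: 0.152
finger_force: 32.9
```

Emit:
carry_out --deltas '[0,0,0,0,0,0,0,0,0,0,0,0,0,0,-0.05,0,0,0,0,0.03,-0.1,0,0,0,-0.02,0.05,-0.12,0,0,0]' --grip 55

```text
time: 16.52
eef_pos: [0.5036, 0.0384, 0.1852]
tcp_rot: [0.76, 0.649, 0.002, 0.003]
contact_force: [0.8, 0.7, -0.7]
opening: 0.55
finger_force: 0.0
```

Run:
```python
from h import *
im,P=cloud('wrist');save('w6.png',im)
L=np.stack([(P-C0)@CX,(P-C0)@CY,P[...,2]],-1)
hsv=cv2.cvtColor(im,cv2.COLOR_RGB2HSV);h,s,v=cv2.split(hsv)
t=(h<18)&(s>150)&(L[...,2]>.03)&(L[...,2]<.07)&(abs(L[...,1])<.04)
print('tab',t.sum(),np.percentile(L[t][:,0],[1,99]))
for a in np.arange(-.13,-.08,.01):
    k=t&(abs(L[...,0]-a)<.005);print(round(a,3),np.median(L[k][:,2]) if k.sum() else 0)
r=(L[...,2]>.068)&(L[...,2]<.08)&(abs(L[...,0]+.05)<.03)&(abs(L[...,1])<.05)
print('ridge',np.median(L[r],0),np.percentile(L[r][:,0],[2,98]))
c=(h>100)&(h<130)&(s>150)&(abs(L[...,1])<.1)&(abs(L[...,0])<.12);print('cover',np.percentile(L[c][:,0],[1,99]),np.median(L[c][:,2]))
print(ctrl.get_state()['contact_force'])
```

```text
tab 1907 [-0.1286 -0.0839]
-0.13 0.04601465949825656
-0.12 0.0460860329011189
-0.11 0.04604435645078736
-0.1 0.04613226660644293
-0.09 0.046073771009183306
ridge [-0.0498  0.0019  0.0737] [-0.0578 -0.043 ]
cover [-0.0979 -0.0022] 0.044152912364259334
[ 1.4728 -2.1175  1.0285]
```

View pics/w6.png

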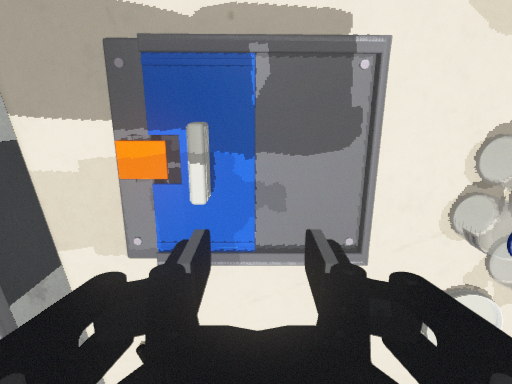

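The cover is home (tab at 143,160, flat at 46 mm along its length; ridge at case x ≈ -50 mm), and the arm is clear.

```bash
python3 -c "
from plant import ctrl
print(ctrl.sign_off())"
```

```text
the job is handed in; nothing more can be done
None
```

The job is handed in: the tube lay centred in both saddles before I shut the cover, which now measures about 1 mm from fully home with the orange tab flat over the ledge; I never touched the blue-capped tube or petri dish, and the judge's verdict was not shown.

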